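Change the syringe in the lever-arch checking board

TASK

The green syringe in the bamboo board has been checked: lift the black lever up to spring the two steel rings open, and move the green syringe to the blue tray, lying flat on the tray's floor. Then lay the blue syringe from the white rack into the board's two saddles, centred between them, and press the lever fully down so that the rings close over it. Leave the orange syringe in the rack, and leave the other things on the counter where they are.

Things in the scene. Friction and masses are not known exactly. Their poses are not given: they have to be found in the camera images.
- board: Fixed tan bamboo board, 14 mm thick, origin at its underside: x -50 to +90 mm, y -105 to +130 mm. Two 45-degree V saddles, each 12 mm long, 43 mm wide and 45 mm high, stand at y = -34 and +34 mm; between them it is open (56 mm) so that fingers can reach down beside a barrel. Grey cam housing at x 20 to 76, y 67 to 101 mm, 64 mm high.
- channel (a point): Where the centre of a barrel lies when a syringe rests centred in the saddles: board x = y = 0, 48 mm above the counter. Axes are the board's; y runs along the syringe (which may point either way), z up.
- rings (a joint): Angle in rad of the two steel wire rings at board y = -46 and +46 mm, moved only by the lever. 0 = closed over the barrel, tops 73 mm above the counter; 1.7 = open, standing back at board x +50 to +110 mm, up to 95 mm high. They turn on a 9 mm shaft along y at board x = +50 mm, 22 mm above the counter.
- lever_hinge (a point): Point on the lever's hinge axis, in the lever's mid plane, 44 mm above the counter; axes as the board's. The hinge axis is the board's y. The lever is closed when it lies level, pointing from here to the board's -x.
- lever_grip (a point): Centre of the lever's black handle, 88 mm from the hinge. The handle is a bar 50 mm long (62 to 112 mm from the hinge), 14 mm wide along y and 14 mm thick, free on both sides; closed, it is 44 mm above the counter. Axes turn with the lever (at joint 0 they are the board's).
- lever (a joint): Lever angle in rad: 0 = down, level, rings closed; 1.25 = fully up, leaning still towards the board's -x, rings fully open. An over-centre mechanism throws it to the nearer end: lifted beyond about 0.8 rad it springs up to 1.25 by itself, pressed below about 0.6 it snaps down. It takes about 2 N at the handle.
- green_mid (a point): Centre of the barrel of the syringe with green plunger and band, which starts in the board under the closed rings. The three syringes are alike: clear barrel 30 mm thick, 116 mm long along this point's y (-58 to +58), nozzle to y = -72, flange 46 x 26 mm at y = +58 to +61, thumb disc to y = +90 mm; about 70 g (50 to 90 g).
- blue_mid (a point): Centre of the barrel of the blue syringe (blue plunger and band), lying in one of the two notches of the white rack; same shape as the green one.
- orange_mid (a point): Centre of the barrel of the orange syringe (orange plunger and band), lying in the other notch of the rack; stays there.
- rack: Fixed white rack, base 170 mm (x) by 125 mm (y), 12 mm high, with a small sloped apron on the -x side (to x = -115 mm). Origin: underside centre. Two notches at x = -42 and +42 mm, which of them holds the blue syringe varies; in each a syringe lies along y with its axis 48 mm above the counter, on two V saddles (12 mm long) at y = -34 and +34 mm, open between them for the fingers.
- tray: Fixed blue open tray, 140 mm (x) by 200 mm (y), walls 32 mm high and 4 mm thick, floor top 4 mm above the counter. Origin: underside centre. A syringe lying on its floor has its axis 19 mm above the counter.
- cup: Bystander: frosted glass medicine cup, 48 mm wide, 55 mm high; origin at the underside centre.
- pillcase: Bystander: red pill case, 55 x 85 x 18 mm, lying flat; origin at the underside centre.
- tweezers: Bystander: steel tweezers, about 140 mm long along y, 8 mm high, lying flat; origin at the underside.
- vial_a: Bystander: amber pill vial, 44 mm wide, 80 mm high; origin at the underside centre.
- vial_b: Bystander: amber pill vial, 38 mm wide, 70 mm high; origin at the underside centre.
- stapler: Bystander: grey and black stapler, 130 mm long along y, about 55 mm high; origin at the underside centre.

How it is judged:
By the outcome, as a careful person would: the job done as asked, in the order asked, and still so for the second after the job is handed in, with the robot touching nothing.
It also fails if it takes over 72 s, if anything falls off the work surface, if the arm or the gripper's body presses on something with over 40 N, if the wrist force passes 120 N, or if a joint passes its speed limit or range.

ROBOT

A 6-joint arm with a two-finger parallel gripper is mounted at the origin on the work surface. World frame = base frame: x ahead of the robot, y to its left, z up, the work surface at z = 0. Lengths are in mm, angles in rad, forces in N, time in s.
With the tool pointing down it reaches from about 350 to 975 mm from the base axis. Payload 17.4 kg.
Tool frame: the origin (TCP) lies midway between the tips of the shut fingers; the grasp point (between the pads) lies 19 mm behind it; z points along the fingers, y is the line along which they close (so a half turn about z gives the same grasp; the last joint's range is limited). The gripper opens to 85 mm and grips with 20 to 120 N. Pads are 22 mm wide; open, the fingers measure 114 mm over their backs; the gripper's body (76 mm by 85 mm) begins 54 mm behind the grasp point. The pads swing forward as they close: fully open they stand 13 mm farther back than shut.
Start: joints at [-1.149, 0.116, 1.442, -0, 1.584, -0.038], TCP at [299.536, -604.905, 231.303] pointing down, gripper open.
Joint ranges: [-2.83, 2.83], [-0.83, 2.19], [0.07, 2.5], [-1.14, 4.28], [0.01, 3], [-2.97, 2.97]. Speed limits (rad/s): [1.89, 1.89, 2.22, 3.14, 3.14, 3.14].

INTERFACE

Orientations are given as a 3x3 rotation matrix whose columns are the frame's x, y, z axes.
In Python, from bench import sense, imaging, finish_job gives the robot as it stands.
- The arm moves only by the tool drive_tool, never from a script. Its argument "series" is a list of rows, each a list of 2 entries, a list of its own where there are three numbers: the shift along the tool's x, y, z each as a share of 1 m, from -1 to 1, then the turn, a rotation vector about the tool's x, y, z each as a share of 0.5 rad, from -1 to 1. A call has 1 to 8 rows; each row shifts and turns the commanded pose from where the row before left it, along the tool's axes as they then stand; what a row does not reach is not made up. A row lasts 1/8 s, in which the tool goes at most 62.5 mm and 10.7 degrees, less where a joint would pass 70% of its speed; a pose out of reach is approached as far as the arm can. A call with a number of a shift or a turn outside -1 to 1 is refused whole. A call with a gripper value outside its range is refused whole. "gripper" is the closure, from 0 (fully open) to 1 (shut), set as the call begins (left out, the last holds). The fingers move at their own pace and stop on an object; "force" is the grip in N (left out, the last holds). Time passes only in rows, so rows that do not move let the fingers close. It gives the time, the measured TCP pose, the force, the opening and the grip force at its end, in the units of the state.
- sense(): the state, without advancing time (a new reading comes with each control period).
- imaging.grab_frame(name): name is "scene" or "top" or "wrist"; returns a dict with "frame" (384x512x3 uint8, red, green, blue), "K" (3x3 intrinsics, pixels), "rvec" (rotation vector, rad) and "tvec" (3), from world to camera coordinates, as OpenCV has them; the wrist camera has in their place "hand_eye" (4x4, takes a point from camera to tool coordinates, whose origin is the TCP and whose axes are the flange's). Camera axes: x right, y down, z forward; pixel columns grow to the right and rows downward; lengths in mm; the calibration is good to about 2 mm. A picture is of the moment at which its call begins: read the wrist's pose just before it. There is no depth.
- finish_job(): hands the job in; it is judged then, once.
The state is a dict: "time_s": time; "joint_pos": joint angles; "joint_velocities": joint speeds; "joint_torque": joint torques, N m; "tool_pos": TCP position; "tool_rot": TCP orientation; "wrist_force": force on the tool from outside, world axes, zero at the start; "moment": the same for the moment, N m; "opening": opening from 0.0 (shut) to 1.0 (fully open); "finger_force": force on a finger pad.
Only numpy, scipy, OpenCV 4.12 (cv2) and the standard library are available. Lean on these libraries where they do the work, as an engineer would, in place of code of your own. Each camera call takes 0.05 s, during which the arm holds its last target. There are 200 camera calls.

## Working session

There is one attempt and no reset: what is moved stays moved. The work goes in short steps, Python scripts to look and compute and a tool call to move; the robot and the scene stay as the last step left them, time stands still between calls to the robot, and variables do not carry over. Pictures are saved under pics/ and viewed, at most 13 in all, crops included, and the job is handed in when it is done.

Besides the shell and the picture viewer there is one more tool, called after "Request:" in YAML: its name, and indented under it one key for each argument. drive_tool: Moves the arm, as the interface text tells. Shift numbers are shares of 1 m and turn numbers shares of 0.5 rad, none past 1 either way. Its arguments: {"type":"object","properties":{"series":{"type":"array","items":{"type":"array"}},"gripper":{"type":"number"},"force":{"type":"number"}},"required":["series"]}

```bash
mkdir -p pics; cat > h.py <<'E'
import numpy as np, cv2
from bench import sense, imaging
def grab(n):
    s=sense(); f=imaging.grab_frame(n)
    K=np.array(f["K"],float)
    if n=="wrist":
        T=np.eye(4); T[:3,:3]=np.array(s["tool_rot"]); T[:3,3]=s["tool_pos"]
        C=T@np.array(f["hand_eye"]); R=C[:3,:3]; c=C[:3,3]
    else:
        R=cv2.Rodrigues(np.array(f["rvec"],float))[0].T; c=-R@np.array(f["tvec"],float).ravel()
    return f["frame"],K,R,c
def ray(K,R,u,v):
    d=R@np.linalg.solve(K,[u,v,1.]); return d/np.linalg.norm(d)
def plane(K,R,c,u,v,z):
    d=ray(K,R,u,v); return c+d*(z-c[2])/d[2]
def meet(c1,d1,c2,d2):
    A=np.c_[d1,-d2]; t=np.linalg.lstsq(A,c2-c1,rcond=None)[0]
    p,q=c1+t[0]*d1,c2+t[1]*d2; return (p+q)/2,np.linalg.norm(p-q)
def proj(K,R,c,p):
    q=K@(R.T@(np.asarray(p,float)-c)); return q[:2]/q[2]
def save(n,img,s=1.5):
    cv2.imwrite(n,cv2.cvtColor(cv2.resize(img,None,fx=s,fy=s),cv2.COLOR_RGB2BGR))
E
python3 - <<'E'
from h import *
for n in("scene","top"):
    f,K,R,c=grab(n); save(f"pics/{n}0.png",f); print(n,c.round(),R[:,2].round(2),K[0,0])
    np.savez(f"{n}0.npz",f=f,K=K,R=R,c=c)
print(sense())
E
```

```text
scene [1310.  407.  698.] [-0.71 -0.37 -0.59] 478.2179012637434
top [ 422.  -10. 1089.] [ 0.13  0.01 -0.99] 369.9674092127778
{'time_s': 0.1, 'joint_pos': array([-1.14879476e+00,  1.16436513e-01,  1.44219809e+00, -1.73871180e-05,
        1.58399834e+00, -3.77912706e-02]), 'joint_velocities': array([ 0.00108775, -0.00066423, -0.00271465, -0.00033339,  0.0002004 ,
       -0.00103704]), 'joint_torque': array([ 3.38719758e-03, -7.33669996e+01, -6.33786964e+01, -4.50391724e-05,
        5.24526011e-03, -2.32506302e-06]), 'tool_pos': array([ 299.46252608, -604.74540446,  230.63724589]), 'tool_rot': array([[ 8.96144552e-01,  4.43762038e-01, -4.41950074e-04],
       [ 4.43762257e-01, -8.96144058e-01,  9.41905839e-04],
       [ 2.19311219e-05, -1.04020455e-03, -9.99999459e-01]]), 'wrist_force': array([-1.16556278, -0.04763511,  0.08225662]), 'moment': array([-0.04298731,  0.03721759, -0.03183314]), 'finger_force': 0.0, 'opening': 1.0014331166521508}
```

View pics/top0.png

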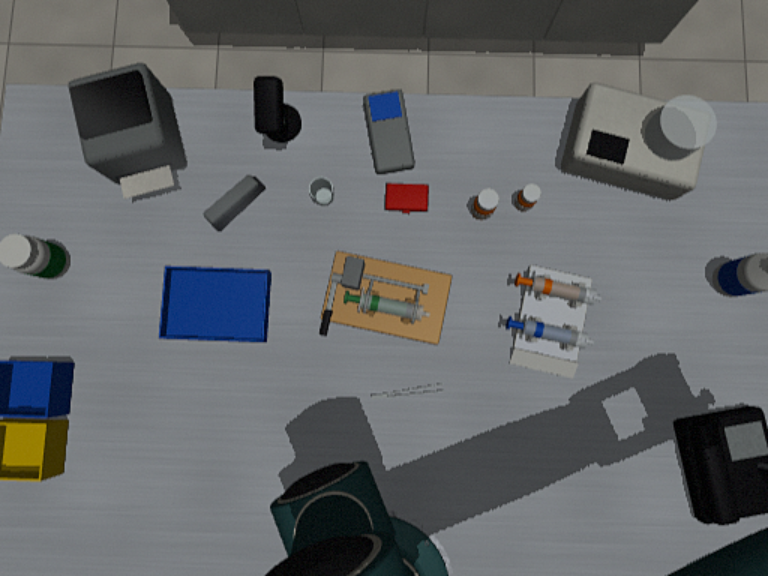

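View pics/scene0.png

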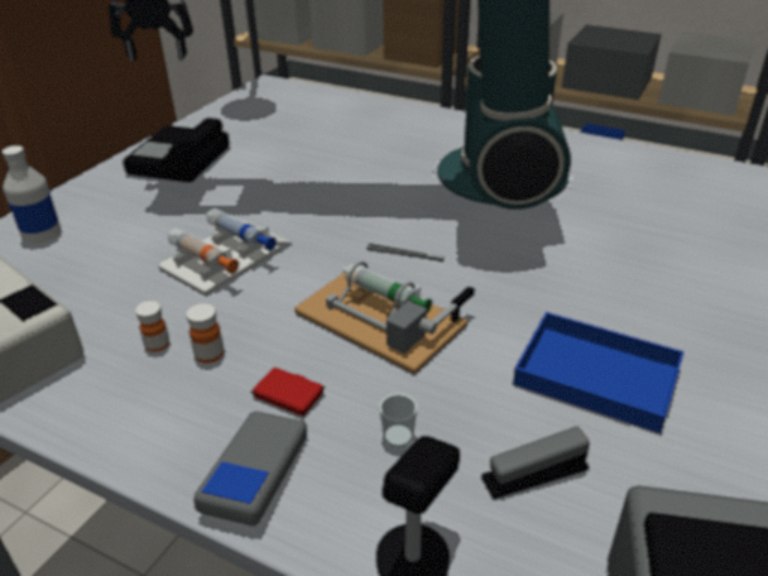

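Top view (shown at 1.5x): board corners are about (336,252), (452,272), (438,344) and (320,322), with the housing at (353,270) and the black handle at (325,323). The green syringe lies at (343–428, 298–313), with its thumb disc to the left. The tray is at (215,303). In the rack, blue is the lower syringe at (500–592, 318–345) and orange is the upper one.

```bash
python3 - <<'E'
from h import *
D=np.load("top0.npz"); f,K,R,c=[D[k] for k in("f","K","R","c")]
hsv=cv2.cvtColor(f,cv2.COLOR_RGB2HSV)
def rect(m,box,z,name,hull=True):
    mm=np.zeros(m.shape,np.uint8); x0,y0,x1,y1=[int(b/1.5) for b in box]; mm[y0:y1,x0:x1]=m[y0:y1,x0:x1]
    v,u=np.nonzero(mm); P=np.array([plane(K,R,c,a,b,z)[:2] for a,b in zip(u,v)],np.float32)
    r=cv2.minAreaRect(P); print(name,len(P),np.round(r[0]),np.round(r[1]),round(r[2],1)); print(cv2.boxPoints(r).round().tolist()); return P
H,S,V=cv2.split(hsv)
rect((H>8)&(H<25)&(S>80)&(V>90),(310,240,470,355),14,"board")
rect((H>105)&(H<130)&(S>150),(150,255,285,350),32,"tray")
rect((V<45),(310,300,340,345),44,"handle")
rect((H>45)&(H<85)&(S>100),(330,280,440,330),48,"green")
rect((H>100)&(H<130)&(S>120),(490,300,600,360),48,"blue")
rect((H>3)&(H<20)&(S>150),(490,260,600,305),48,"orange")
E
```

```text
board 2523 [545.  -4.] [233. 138.] 79.4
[[456.0, -106.0], [592.0, -131.0], [635.0, 98.0], [499.0, 123.0]]
tray 3433 [522. 323.] [206. 138.] 89.4
[[452.0, 221.0], [590.0, 219.0], [592.0, 426.0], [454.0, 427.0]]
handle 84 [491. 110.] [14. 46.] 78.1
[[467.0, 108.0], [513.0, 98.0], [516.0, 112.0], [470.0, 122.0]]
green 93 [534.  43.] [64. 27.] 80.3
[[515.0, 14.0], [542.0, 10.0], [552.0, 73.0], [526.0, 77.0]]
blue 113 [ 491. -264.] [70. 27.] 80.6
[[472.0, -296.0], [499.0, -301.0], [510.0, -232.0], [484.0, -227.0]]
orange 108 [ 573. -281.] [70. 27.] 82.8
[[555.0, -314.0], [582.0, -318.0], [591.0, -248.0], [564.0, -245.0]]
```

```bash
cat >> h.py <<'E'
def plan(*wps):
    """way-points (x,y,z,yaw_deg[,min rows]); prints rows for drive_tool, tool pointing down; yaw = heading of tool x"""
    s=sense(); p=np.array(s["tool_pos"],float); r=np.array(s["tool_rot"]); a=np.arctan2(r[1,0],r[0,0])
    for w in wps:
        t=np.array(w[:3],float); b=np.radians(w[3])
        n=max(int(np.ceil(max(np.linalg.norm(t-p)/58,abs(np.degrees(b-a))/10))),w[4] if len(w)>4 else 1)
        out=[]
        for i in range(n):
            d=(t-p)/(n-i); da=(b-a)/(n-i); C,S=np.cos(a),np.sin(a)
            sh=np.round(np.array([C*d[0]+S*d[1],S*d[0]-C*d[1],-d[2]])/1000,4); tu=round(-da/.5,3)
            p=p+1000*np.array([C*sh[0]+S*sh[1],S*sh[0]-C*sh[1],-sh[2]]); a-=tu*.5
            out.append([list(map(float,sh+0)),[0,0,tu]])
        print(w); [print(" ",str(out[i:i+8]).replace(" ","")) for i in range(0,n,8)]
E
python3 - <<'E'
from h import *
print(np.array(imaging.grab_frame("wrist")["hand_eye"]).round(2))
plan((470,-270,300,79.3),(490,0,300,79.3))
E
```

```text
[[   0.     -0.97   -0.26   66.2 ]
 [   1.      0.     -0.      0.76]
 [   0.     -0.26    0.97 -143.7 ]
 [   0.      0.      0.      1.  ]]
(470, -270, 300, 79.3)
  [[[0.0431,-0.032,-0.0099],[0,0,np.float64(-0.264)]],[[0.0469,-0.0261,-0.0099],[0,0,np.float64(-0.264)]],[[0.0499,-0.0197,-0.0099],[0,0,np.float64(-0.264)]],[[0.0521,-0.013,-0.0099],[0,0,np.float64(-0.264)]],[[0.0533,-0.006,-0.0099],[0,0,np.float64(-0.264)]],[[0.0537,0.0011,-0.0099],[0,0,np.float64(-0.264)]],[[0.053,0.0081,-0.0099],[0,0,np.float64(-0.265)]]]
(490, 0, 300, 79.3)
  [[[0.0538,-0.0061,0.0],[0,0,np.float64(0.0)]],[[0.0538,-0.0061,0.0],[0,0,np.float64(0.0)]],[[0.0538,-0.0061,0.0],[0,0,np.float64(0.0)]],[[0.0538,-0.0061,0.0],[0,0,np.float64(0.0)]],[[0.0539,-0.006,0.0],[0,0,np.float64(0.0)]]]
```

Request:
drive_tool:
  series:
    - [[0.043,-0.032,-0.01],[0,0,-0.264]]
    - [[0.047,-0.026,-0.01],[0,0,-0.264]]
    - [[0.05,-0.02,-0.01],[0,0,-0.264]]
    - [[0.052,-0.013,-0.01],[0,0,-0.264]]
    - [[0.053,-0.006,-0.01],[0,0,-0.264]]
    - [[0.054,0.001,-0.01],[0,0,-0.264]]
    - [[0.053,0.008,-0.01],[0,0,-0.264]]
    - [[0,0,0],[0,0,0]]

```text
time_s: 1.15
tool_pos: [471.0, -267.4, 302.2]
tool_rot: [[0.181, 0.984, 0.001], [0.984, -0.181, -0.0], [-0.0, 0.001, -1.0]]
wrist_force: [-0.2, -1.5, -0.5]
opening: 1.002
finger_force: 0.0
```

```bash
python3 - <<'E'
from h import *
f,K,R,c=grab("wrist"); np.savez("wr.npz",f=f,K=K,R=R,c=c); save("pics/wr.png",f); print(sense()["tool_pos"],sense()["time_s"],c)
E
```

```text
[ 470.24212678 -268.79328735  301.57659393] 1.2 [ 483.09885969 -202.94182969  445.88998604]
```

Request:
drive_tool:
  series:
    - [[0.054,-0.006,0],[0,0,0]]
    - [[0.054,-0.006,0],[0,0,0]]
    - [[0.054,-0.006,0],[0,0,0]]
    - [[0.054,-0.006,0],[0,0,0]]
    - [[0.054,-0.006,0],[0,0,0]]
    - [[0.054,-0.006,0],[0,0,0]]
    - [[0,0,0],[0,0,0]]

```text
time_s: 2.08
tool_pos: [494.6, 56.9, 300.7]
tool_rot: [[0.184, 0.983, -0.001], [0.983, -0.184, 0.0], [-0.0, -0.001, -1.0]]
wrist_force: [0.2, -0.2, 1.0]
opening: 1.005
finger_force: 0.0
```

```bash
python3 - <<'E'
from h import *
f,K,R,c=grab("wrist"); np.savez("wb.npz",f=f,K=K,R=R,c=c); save("pics/wb.png",f); print(sense()["tool_pos"],sense()["time_s"],c)
E
```

```text
[494.59174605  55.38485775 300.72394835] 2.125 [507.28251065 121.20633786 444.38133515]
```

View pics/wb.png

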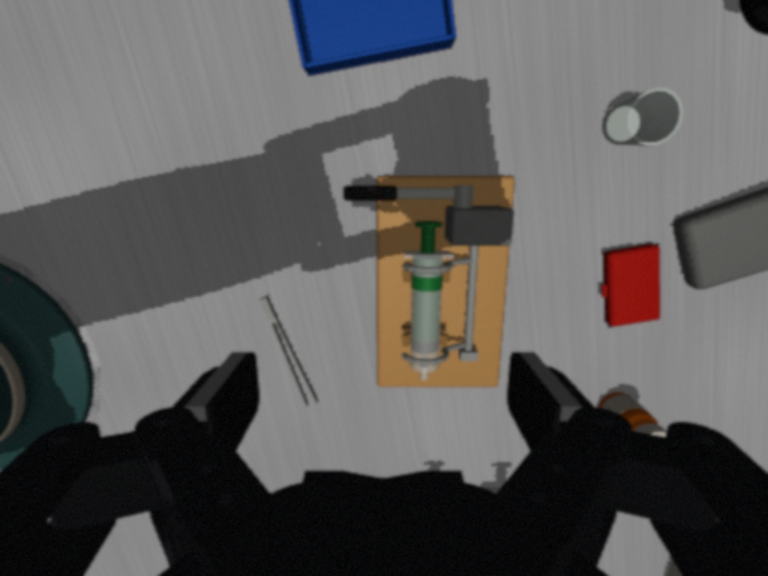

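View pics/wr.png

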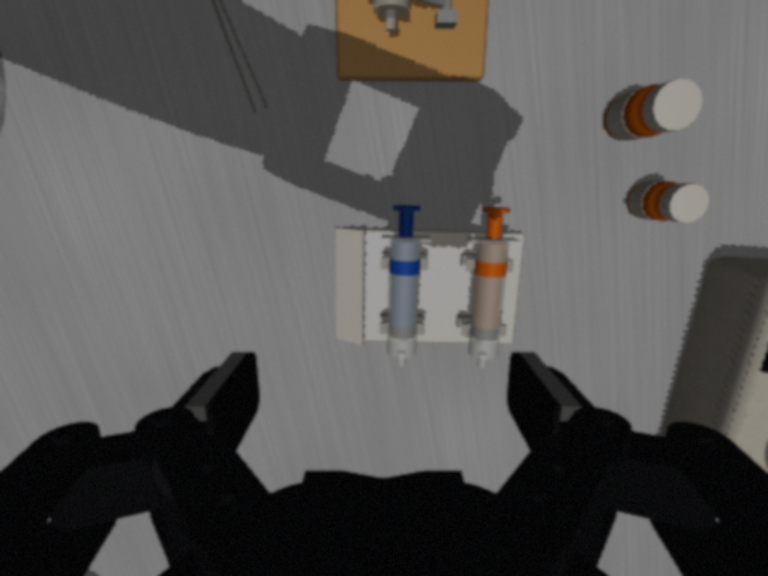

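Wrist view of the board: handle from (345,193) to (396,193), green thumb disc (427,224), green band (427,283), nozzle tip (424,378). Board corners are (377,177), (514,177), (498,387) and (377,387). Rack view: blue disc (406,208), blue band (404,267), blue nozzle tip (401,363).

```bash
python3 - <<'E'
from h import *
L=lambda n:[np.load(n)[k] for k in("f","K","R","c")]
T=L("top0.npz"); B=L("wb.npz"); W=L("wr.npz"); 
def blobs(D,fn,box):
    H,S,V=cv2.split(cv2.cvtColor(D[0],cv2.COLOR_RGB2HSV)); m=np.zeros(H.shape,np.uint8)
    x0,y0,x1,y1=[int(b/1.5) for b in box]; m[y0:y1,x0:x1]=fn(H,S,V)[y0:y1,x0:x1]
    n,l,st,ce=cv2.connectedComponentsWithStats(m); o=[(ce[i],st[i]) for i in range(1,n) if st[i][4]>8]
    return sorted(o,key=lambda t:-t[1][4])
G=lambda H,S,V:(H>45)&(H<85)&(S>90)&(V>40); Bl=lambda H,S,V:(H>100)&(H<130)&(S>110)&(V>40); Bk=lambda H,S,V:(V<45)
for nm,fn,D,bw,bt in(("green",G,B,(400,210,460,300),(330,280,440,330)),("blue",Bl,W,(380,195,430,290),(490,300,600,360)),("handle",Bk,B,(335,180,400,205),(310,300,340,345))):
    a=blobs(D,fn,bw); b=blobs(T,fn,bt); print(nm,[(x[0].round(1),x[1]) for x in a],[(x[0].round(1),x[1]) for x in b])
    # match every wrist/top blob pair
    for x in a[:2]:
        for y in b[:3]:
            p,e=meet(D[3],ray(D[1],D[2],*x[0]),T[3],ray(T[1],T[2],*y[0])); print("  ",p.round(1),round(e,1))
def at(D,u,v,z): return plane(*D[1:],u/1.5,v/1.5,z)[:2].round(1)
print("board corners",[at(B,*q,14) for q in((377,177),(514,177),(498,387),(377,387))])
print("green disc,flange,band,tip",[at(B,*q,48) for q in((427,224),(428,258),(427,283),(424,378))])
print("blue disc,flange,band,tip",[at(W,*q,48) for q in((406,208),(405,237),(404,267),(401,363))])
print("handle ends",[at(B,*q,44) for q in((345,193),(396,193))])
print("tray corner near", at(B,308,72,32),at(B,454,42,32))
E
```

```text
green [(array([285.3, 157.3]), array([278, 148,  16,  21, 185], dtype=int32)), (array([284. , 188.8]), array([275, 184,  19,  10, 168], dtype=int32))] [(array([233.9, 198.4]), array([229, 194,  11,   8,  49], dtype=int32)), (array([249.4, 201.6]), array([247, 197,   6,  10,  48], dtype=int32))]
   [537.   61.2  62.1] 1.9
   [ 554.9   23.9 -175.9] 4.3
   [521.7  52.3 191.4] 0.0
   [528.5  17.6  63.7] 0.9
blue [(array([270.4, 146. ]), array([263, 137,  17,  21, 204], dtype=int32)), (array([269.2, 178.2]), array([260, 173,  19,  11, 180], dtype=int32))] [(array([342.7, 215.8]), array([337, 211,  12,   9,  57], dtype=int32)), (array([359.1, 219.6]), array([356, 215,   7,  10,  52], dtype=int32))]
   [ 497.3 -246.7   41.6] 1.6
   [ 479.2 -218.7  311.9] 17.9
   [ 488.1 -246.1  148.1] 45.4
   [ 488.2 -296.6   27.2] 0.8
handle [(array([246.7, 128.4]), array([230, 124,  35,  10, 327], dtype=int32))] [(array([216.6, 214.5]), array([213, 207,   9,  17,  84], dtype=int32))]
   [491.7 109.2  46.3] 1.8
board corners [array([500.9, 121.3]), array([635.5,  96.1]), array([ 593.7, -132.5]), array([ 457.4, -107.1])]
green disc,flange,band,tip [array([540. ,  70.3]), array([535.8,  37.8]), array([530.9,  13.3]), array([511.8, -87.8])]
blue disc,flange,band,tip [array([ 499.8, -235.7]), array([ 494.4, -262.5]), array([ 488.5, -291.4]), array([ 468.4, -391.6])]
handle ends [array([469.1, 112.6]), array([516.2, 103.7])]
tray corner near [457.2 222.5] [589.8 222.2]
```

```bash
sed -i 's/\[0,0,tu\]/[0,0,float(tu)]/' h.py; python3 - <<'E'
from h import *
print(sense()["joint_pos"].round(2))
plan((492,109,120,169.4,10),(492,109,25,169.4,4))
E
```

```text
[ 0.06 -0.28  1.7  -0.    1.72  0.25]
(492, 109, 120, 169.4, 10)
  [[[0.0052,-0.0012,0.0181],[0,0,-0.314]],[[0.0054,-0.0004,0.0181],[0,0,-0.314]],[[0.0053,0.0004,0.0181],[0,0,-0.315]],[[0.0052,0.0013,0.0181],[0,0,-0.314]],[[0.005,0.0021,0.0181],[0,0,-0.315]],[[0.0046,0.0028,0.018],[0,0,-0.314]],[[0.0041,0.0035,0.0181],[0,0,-0.315]],[[0.0035,0.0041,0.018],[0,0,-0.314]]]
  [[[0.0028,0.0045,0.0181],[0,0,-0.315]],[[0.0021,0.005,0.018],[0,0,-0.314]]]
(492, 109, 25, 169.4, 4)
  [[[0.0,0.0,0.0238],[0,0,-0.0]],[[0.0,0.0,0.0237],[0,0,-0.0]],[[0.0,0.0,0.0238],[0,0,-0.0]],[[0.0,-0.0001,0.0237],[0,0,-0.0]]]
```

Request:
drive_tool:
  series:
    - [[0.005,-0.001,0.018],[0,0,-0.314]]
    - [[0.005,0,0.018],[0,0,-0.314]]
    - [[0.005,0,0.018],[0,0,-0.314]]
    - [[0.005,0.001,0.018],[0,0,-0.314]]
    - [[0.005,0.002,0.018],[0,0,-0.314]]
    - [[0.005,0.003,0.018],[0,0,-0.314]]
    - [[0.004,0.004,0.018],[0,0,-0.314]]
    - [[0.004,0.004,0.018],[0,0,-0.314]]

```text
time_s: 3.12
tool_pos: [492.6, 95.8, 156.4]
tool_rot: [[-0.878, 0.479, -0.0], [0.479, 0.878, -0.0], [0.0, -0.001, -1.0]]
wrist_force: [0.7, 0.4, -0.4]
opening: 1.0
finger_force: 0.0
```

Request:
drive_tool:
  series:
    - [[0.003,0.005,0.018],[0,0,-0.314]]
    - [[0.002,0.005,0.018],[0,0,-0.314]]
    - [[0,0,0],[0,0,0]]
    - [[0,0,0],[0,0,0]]
  gripper: 0.35

```text
time_s: 3.62
tool_pos: [492.4, 107.9, 122.0]
tool_rot: [[-0.981, 0.192, 0.001], [0.192, 0.981, -0.0], [-0.001, 0.0, -1.0]]
wrist_force: [0.8, -0.2, -0.6]
opening: 0.656
finger_force: 0.0
```

```bash
python3 - <<'E'
from h import *
f,K,R,c=grab("wrist"); s=sense(); print(s["tool_pos"],s["tool_rot"].round(3))
H,S,V=cv2.split(cv2.cvtColor(f,cv2.COLOR_RGB2HSV)); save("pics/wl.png",f)
plan((492,109,25,169.4,4))
E
```

```text
[492.44044901 108.08597859 122.20813542] [[-0.982  0.191  0.001]
 [ 0.191  0.982  0.   ]
 [-0.001  0.    -1.   ]]
(492, 109, 25, 169.4, 4)
  [[[0.0002,0.0002,0.0243],[0,0,-0.004]],[[0.0001,0.0002,0.0243],[0,0,-0.003]],[[0.0002,0.0002,0.0243],[0,0,-0.004]],[[0.0001,0.0002,0.0243],[0,0,-0.003]]]
```

View pics/wl.png

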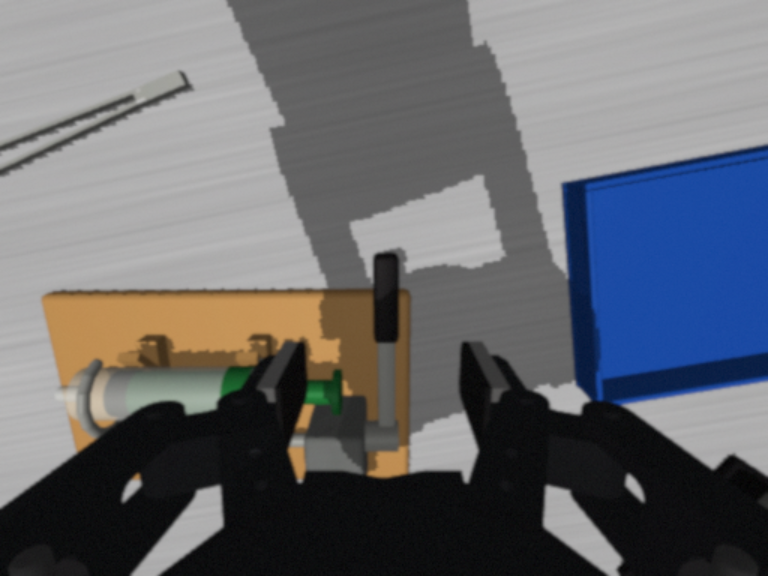

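Handle at (387,298), well centred between the fingers. I'll descend, grip it and lift along its arc.

Request:
drive_tool:
  series:
    - [[0,0,0.024],[0,0,-0.004]]
    - [[0,0,0.024],[0,0,-0.004]]
    - [[0,0.001,0.024],[0,0,-0.004]]
    - [[0,0,0.024],[0,0,-0.004]]
    - [[0,0,0],[0,0,0]]

```text
time_s: 4.3
tool_pos: [491.6, 109.4, 24.6]
tool_rot: [[-0.983, 0.181, -0.002], [0.181, 0.983, -0.0], [0.002, -0.001, -1.0]]
wrist_force: [-0.2, 0.2, 0.4]
opening: 0.654
finger_force: 0.0
```

Request:
drive_tool:
  series:
    - [[0,0,0],[0,0,0]]
    - [[0,0,0],[0,0,0]]
    - [[0,0,0],[0,0,0]]
    - [[0,0,0],[0,0,0]]
    - [[0,0,0],[0,0,0]]
    - [[0,0,0],[0,0,0]]
  gripper: 1
  force: 25

```text
time_s: 5.05
tool_pos: [492.6, 109.5, 26.5]
tool_rot: [[-0.984, 0.179, 0.001], [0.179, 0.984, -0.001], [-0.001, -0.0, -1.0]]
wrist_force: [-1.4, -5.5, 5.0]
opening: 0.158
finger_force: 27.7
```

Request:
drive_tool:
  series:
    - [[-0.001,0,-0.014],[0,0,0]]
    - [[-0.003,0,-0.014],[0,0,0]]
    - [[-0.006,0,-0.013],[0,0,0]]
    - [[-0.008,0,-0.012],[0,0,0]]
    - [[-0.009,0,-0.01],[0,0,0]]
    - [[-0.011,0,-0.009],[0,0,0]]
    - [[0,0,0],[0,0,0]]
    - [[0,0,0],[0,0,0]]

```text
time_s: 6.05
tool_pos: [530.3, 102.5, 98.8]
tool_rot: [[-0.984, 0.179, 0.002], [0.179, 0.984, -0.001], [-0.002, -0.001, -1.0]]
wrist_force: [0.8, -7.5, 1.2]
opening: 0.161
finger_force: 27.5
```

Request:
drive_tool:
  series:
    - [[0,0,0],[0,0,0]]
    - [[0,0,0],[0,0,0]]
    - [[0,0,0],[0,0,0]]
    - [[0,0,0],[0,0,0]]
  gripper: 0.35

```text
time_s: 6.55
tool_pos: [529.5, 103.2, 97.4]
tool_rot: [[-0.984, 0.179, 0.0], [0.179, 0.984, 0.0], [-0.0, 0.0, -1.0]]
wrist_force: [0.4, 0.7, 0.1]
opening: 0.651
finger_force: 0.0
```

```bash
python3 - <<'E'
from h import *
f,K,R,c=grab("wrist"); save("pics/wl2.png",f)
plan((500,103,250,169.4,5),(520,-10,250,79.4))
E
```

```text
(500, 103, 250, 169.4, 5)
  [[[0.0058,-0.0011,-0.0305],[0,0,0.002]],[[0.0058,-0.0011,-0.0305],[0,0,0.002]],[[0.0058,-0.0011,-0.0306],[0,0,0.002]],[[0.0058,-0.0011,-0.0305],[0,0,0.002]],[[0.0058,-0.0011,-0.0306],[0,0,0.003]]]
(520, -10, 250, 79.4)
  [[[-0.0045,-0.0119,0.0],[0,0,0.349]],[[-0.0065,-0.011,0.0],[0,0,0.349]],[[-0.0083,-0.0097,0.0],[0,0,0.349]],[[-0.0099,-0.0081,0.0],[0,0,0.349]],[[-0.0111,-0.0062,0.0],[0,0,0.349]],[[-0.012,-0.0042,0.0],[0,0,0.349]],[[-0.0126,-0.0021,0.0],[0,0,0.349]],[[-0.0128,0.0001,0.0],[0,0,0.349]]]
  [[[-0.0125,0.0024,0.0],[0,0,0.349]]]
```

View pics/wl2.png

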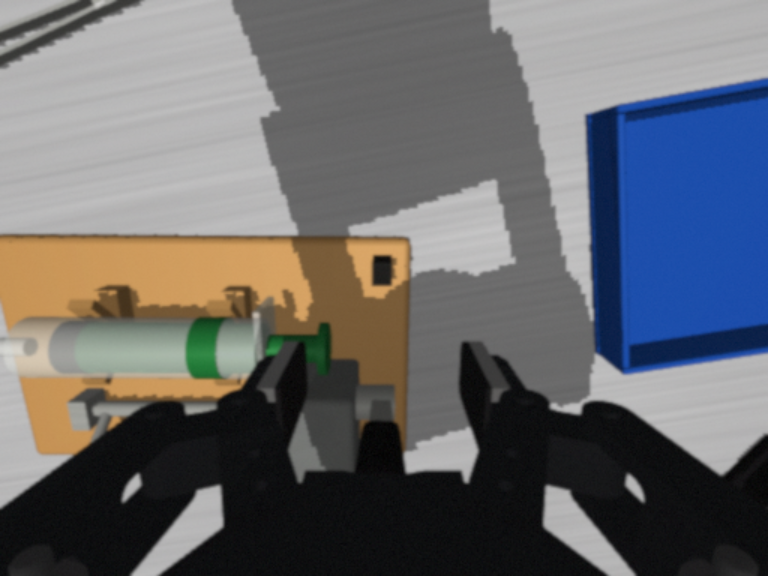

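Lever handle is standing up at (383,450), and the rings are off the barrel.

Request:
drive_tool:
  series:
    - [[0,0,-0.035],[0,0,0]]
    - [[0,0,-0.035],[0,0,0]]
    - [[0,0,-0.035],[0,0,0]]

```text
time_s: 6.98
tool_pos: [529.4, 103.1, 203.4]
tool_rot: [[-0.984, 0.179, -0.0], [0.179, 0.984, 0.0], [0.0, 0.0, -1.0]]
wrist_force: [-0.2, -0.2, 0.4]
opening: 0.65
finger_force: 0.0
```

```bash
python3 - <<'E'
from h import *
plan((524,-15,200,79.4,10))
E
```

```text
(524, -15, 200, 79.4, 10)
  [[[-0.0016,-0.0117,0.0003],[0,0,0.315]],[[-0.0034,-0.0113,0.0003],[0,0,0.315]],[[-0.0051,-0.0107,0.0004],[0,0,0.315]],[[-0.0067,-0.0097,0.0003],[0,0,0.315]],[[-0.0082,-0.0085,0.0004],[0,0,0.315]],[[-0.0094,-0.0072,0.0003],[0,0,0.315]],[[-0.0104,-0.0056,0.0004],[0,0,0.316]],[[-0.0112,-0.0038,0.0003],[0,0,0.315]]]
  [[[-0.0117,-0.0021,0.0004],[0,0,0.316]],[[-0.0118,-0.0002,0.0003],[0,0,0.315]]]
```

Request:
drive_tool:
  series:
    - [[-0.002,-0.012,0],[0,0,0.315]]
    - [[-0.003,-0.011,0],[0,0,0.315]]
    - [[-0.005,-0.011,0],[0,0,0.315]]
    - [[-0.007,-0.01,0],[0,0,0.315]]
    - [[-0.008,-0.009,0],[0,0,0.315]]
    - [[-0.009,-0.007,0],[0,0,0.315]]
    - [[-0.01,-0.006,0],[0,0,0.315]]
    - [[-0.011,-0.004,0],[0,0,0.315]]

```text
time_s: 7.98
tool_pos: [523.7, 8.3, 202.3]
tool_rot: [[-0.126, 0.992, -0.0], [0.992, 0.126, 0.0], [0.0, -0.0, -1.0]]
wrist_force: [-0.5, -0.0, -0.4]
opening: 0.647
finger_force: 0.0
```

Request:
drive_tool:
  series:
    - [[-0.012,-0.002,0],[0,0,0.315]]
    - [[-0.012,0,0],[0,0,0.315]]
    - [[0,0,0],[0,0,0]]
    - [[0,0,0],[0,0,0]]

```text
time_s: 8.48
tool_pos: [523.0, -15.2, 202.3]
tool_rot: [[0.179, 0.984, -0.0], [0.984, -0.179, 0.0], [0.0, -0.0, -1.0]]
wrist_force: [-0.8, -0.5, -0.0]
opening: 0.654
finger_force: 0.0
```

```bash
python3 - <<'E'
from h import *
f,K,R,c=grab("wrist"); np.savez("wg.npz",f=f,K=K,R=R,c=c); save("pics/wg.png",f); print(sense()["tool_pos"],c)
plan((524,-15,90,79.4,4),(524,-15,35,79.4,4))
E
```

```text
[523.01658937 -15.12777145 202.31288653] [535.27795545  49.17494695 346.00592014]
(524, -15, 90, 79.4, 4)
  [[[0.0001,0.0002,0.0281],[0,0,0.002]],[[0.0001,0.0002,0.0281],[0,0,0.002]],[[0.0001,0.0003,0.0281],[0,0,0.002]],[[0.0,0.0002,0.028],[0,0,0.002]]]
(524, -15, 35, 79.4, 4)
  [[[0.0,0.0,0.0138],[0,0,0.0]],[[0.0,0.0,0.0137],[0,0,0.0]],[[0.0,0.0,0.0138],[0,0,0.0]],[[0.0,0.0,0.0137],[0,0,0.0]]]
```

View pics/wg.png

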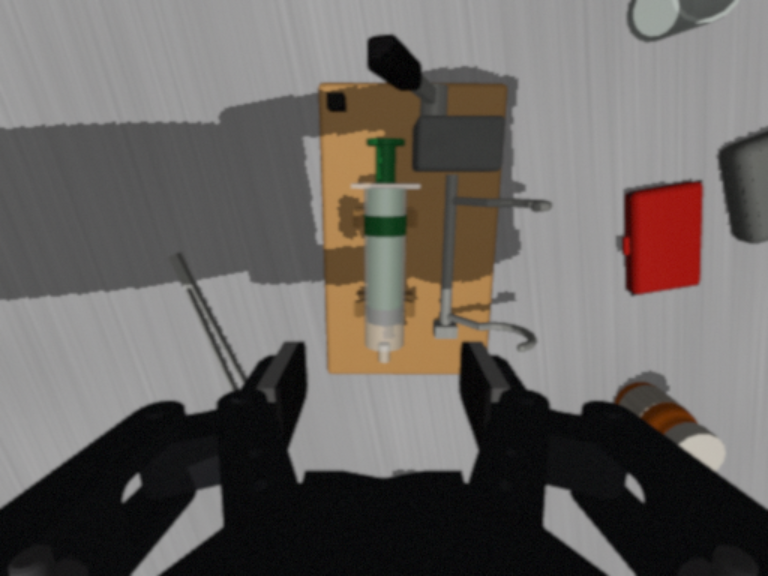

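Rings stand open at right, lever up at (395,62). The green syringe axis runs along column 385: disc (386,143), flange (386,187), band (385,226), nozzle tip (384,362).

```bash
python3 - <<'E'
from h import *
L=lambda n:[np.load(n)[k] for k in("f","K","R","c")]
B=L("wb.npz"); G=L("wg.npz")
for n,a,b in(("disc",(427,224),(386,143)),("flange",(428,258),(386,187)),("band",(427,283),(385,226)),("tip",(424,378),(384,362))):
    a=np.array(a)/1.5; b=np.array(b)/1.5
    p,e=meet(B[3],ray(B[1],B[2],*a),G[3],ray(G[1],G[2],*b)); print(n,p.round(1),round(e,1),plane(*G[1:],*b,48).round(1))
for q in((320,84),(507,84),(490,374),(328,374)): print(plane(*G[1:],q[0]/1.5,q[1]/1.5,14).round(1))
E
```

```text
disc [540.8  70.1  45. ] 1.1 [541.2  70.   48. ]
flange [535.3  41.7  65.1] 1.6 [536.1  41.5  48. ]
band [530.6  16.   57.8] 0.5 [530.6  15.   48. ]
tip [511.5 -87.9  48.9] 1.1 [511.1 -88.8  48. ]
[501.7 121.2  14. ]
[636.   96.7  14. ]
[ 597.7 -132.4   14. ]
[ 458. -107.   14.]
```

Request:
drive_tool:
  series:
    - [[-0.002,0.002,0.03],[0,0,0.005]]
    - [[0,0,0.037],[0,0,0]]
    - [[0,0,0.035],[0,0,0]]
    - [[0,0,0.03],[0,0,0]]
    - [[0,0,0.02],[0,0,0]]
    - [[0,0,0.015],[0,0,0]]
    - [[0,0,0],[0,0,0]]

```text
time_s: 9.4
tool_pos: [524.4, -17.7, 34.8]
tool_rot: [[0.185, 0.983, -0.001], [0.983, -0.185, 0.0], [-0.0, -0.001, -1.0]]
wrist_force: [0.2, -0.5, 1.2]
opening: 0.652
finger_force: 0.0
```

Request:
drive_tool:
  series:
    - [[0,0,0],[0,0,0]]
    - [[0,0,0],[0,0,0]]
    - [[0,0,0],[0,0,0]]
    - [[0,0,0],[0,0,0]]
    - [[0,0,0],[0,0,0]]
  gripper: 1
  force: 30

```text
time_s: 10.02
tool_pos: [523.9, -17.7, 36.4]
tool_rot: [[0.185, 0.983, -0.002], [0.983, -0.185, 0.0], [0.0, -0.002, -1.0]]
wrist_force: [-14.4, 2.3, 11.2]
opening: 0.34
finger_force: 29.2
```

```bash
python3 - <<'E'
from h import *
p=sense()["tool_pos"]
plan((p[0],p[1],150,79.4,4),(512,225,180,89.4),(523,309,100,89.4),(523,309,12,89.4,4))
E
```

```text
(np.float64(523.9172912267481), np.float64(-17.651427308012263), 150, 79.4, 4)
  [[[0.0,0.0,-0.0284],[0,0,-0.001]],[[0.0,0.0,-0.0284],[0,0,-0.001]],[[0.0,0.0,-0.0284],[0,0,-0.0]],[[0.0,0.0,-0.0284],[0,0,-0.001]]]
(512, 225, 180, 89.4)
  [[[0.0473,-0.0113,-0.006],[0,0,-0.07]],[[0.0476,-0.0096,-0.006],[0,0,-0.07]],[[0.0479,-0.0079,-0.006],[0,0,-0.07]],[[0.0482,-0.0062,-0.006],[0,0,-0.069]],[[0.0484,-0.0046,-0.006],[0,0,-0.07]]]
(523, 309, 100, 89.4)
  [[[0.028,0.0034,0.0267],[0,0,0.0]],[[0.0281,0.0033,0.0266],[0,0,0.0]],[[0.028,0.0034,0.0267],[0,0,0.0]]]
(523, 309, 12, 89.4, 4)
  [[[0.0,0.0,0.022],[0,0,0.0]],[[0.0,0.0,0.022],[0,0,0.0]],[[0.0,0.0,0.022],[0,0,0.0]],[[0.0,0.0,0.022],[0,0,0.0]]]
```

Request:
drive_tool:
  series:
    - [[0,0,-0.03],[0,0,0]]
    - [[0,0,-0.05],[0,0,0]]
    - [[0,0,-0.058],[0,0,0]]
    - [[0,0,-0.058],[0,0,0]]
    - [[0,0,0],[0,0,0]]

```text
time_s: 10.65
tool_pos: [526.0, -18.0, 237.2]
tool_rot: [[0.185, 0.983, 0.009], [0.983, -0.185, -0.001], [0.001, 0.008, -1.0]]
wrist_force: [0.4, 0.9, -0.4]
opening: 0.335
finger_force: 30.3
```

```bash
python3 - <<'E'
from h import *
s=sense(); print(s["opening"],s["wrist_force"],s["finger_force"])
plan((523,313,225,89.4,8),(523,313,50,89.4,5),(523,313,9,89.4,4))
E
```

```text
0.33547469996677215 [ 0.39257076  0.90017123 -0.38974896] 30.285099148750305
(523, 313, 225, 89.4, 8)
  [[[0.0406,-0.008,0.0015],[0,0,-0.044]],[[0.0407,-0.0072,0.0015],[0,0,-0.044]],[[0.0409,-0.0062,0.0015],[0,0,-0.044]],[[0.041,-0.0054,0.0015],[0,0,-0.044]],[[0.0411,-0.0044,0.0016],[0,0,-0.044]],[[0.0413,-0.0035,0.0015],[0,0,-0.044]],[[0.0413,-0.0027,0.0016],[0,0,-0.044]],[[0.0413,-0.0017,0.0015],[0,0,-0.044]]]
(523, 313, 50, 89.4, 5)
  [[[0.0,0.0,0.035],[0,0,0.0]],[[0.0,0.0,0.035],[0,0,0.0]],[[0.0,0.0,0.035],[0,0,0.0]],[[0.0,0.0,0.035],[0,0,0.0]],[[0.0,0.0,0.035],[0,0,0.0]]]
(523, 313, 9, 89.4, 4)
  [[[0.0,0.0,0.0103],[0,0,0.0]],[[0.0,0.0,0.0102],[0,0,0.0]],[[0.0,0.0,0.0103],[0,0,0.0]],[[0.0,0.0,0.0102],[0,0,0.0]]]
```

Request:
drive_tool:
  series:
    - [[0.041,-0.008,0.001],[0,0,-0.044]]
    - [[0.041,-0.007,0.001],[0,0,-0.044]]
    - [[0.041,-0.006,0.002],[0,0,-0.044]]
    - [[0.041,-0.005,0.002],[0,0,-0.044]]
    - [[0.041,-0.004,0.001],[0,0,-0.044]]
    - [[0.041,-0.004,0.002],[0,0,-0.044]]
    - [[0.041,-0.003,0.002],[0,0,-0.044]]
    - [[0.041,-0.002,0.001],[0,0,-0.044]]

```text
time_s: 11.65
tool_pos: [521.4, 314.1, 218.8]
tool_rot: [[0.01, 1.0, -0.0], [1.0, -0.01, -0.0], [-0.0, -0.0, -1.0]]
wrist_force: [1.0, -0.8, -0.0]
opening: 0.337
finger_force: 30.3
```

Request:
drive_tool:
  series:
    - [[0,0,0],[0,0,0]]
    - [[0,0,0.03],[0,0,0]]
    - [[0,0,0.045],[0,0,0]]
    - [[0,0,0.045],[0,0,0]]
    - [[0,0,0.035],[0,0,0]]
    - [[0,0,0.02],[0,0,0]]
    - [[0,0,0],[0,0,0]]

```text
time_s: 12.52
tool_pos: [521.4, 312.1, 43.4]
tool_rot: [[0.011, 1.0, -0.002], [1.0, -0.011, -0.001], [-0.001, -0.002, -1.0]]
wrist_force: [0.3, 0.2, -0.2]
opening: 0.335
finger_force: 30.3
```

```bash
python3 - <<'E'
from h import *
f,K,R,c=grab("scene"); save("pics/s1.png",f[90:330,150:490],2); s=sense(); print(s["opening"],s["tool_pos"],s["tool_rot"].round(3))
E
```

```text
0.3421744463854185 [522.07213027 312.62038633  44.9186316 ] [[ 0.011  1.     0.   ]
 [ 1.    -0.011  0.   ]
 [ 0.     0.    -1.   ]]
```

View pics/s1.png

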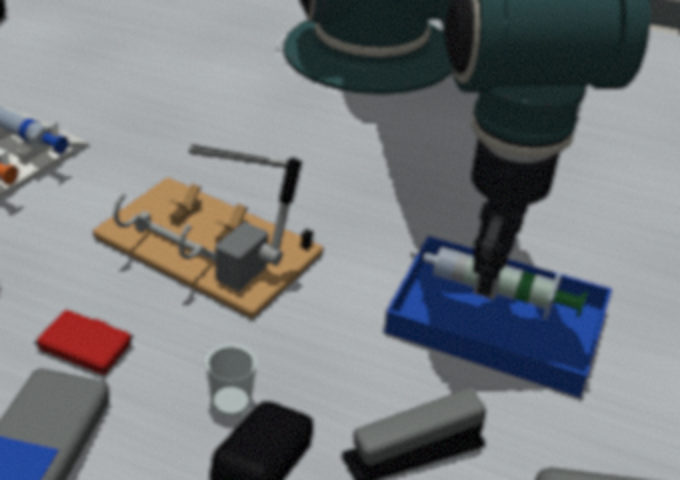

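The green syringe is held level above the tray, board empty, lever up and rings open. I'll lower it and release.

Request:
drive_tool:
  series:
    - [[0,0,0.01],[0,0,0]]
    - [[0,0,0.012],[0,0,0]]
    - [[0,0,0.008],[0,0,0]]
    - [[0,0,0.004],[0,0,0]]
    - [[0,0,0.002],[0,0,0]]
    - [[0,0,0],[0,0,0]]
    - [[0,0,0],[0,0,0]]

```text
time_s: 13.45
tool_pos: [521.9, 312.9, 8.6]
tool_rot: [[0.01, 1.0, 0.0], [1.0, -0.01, 0.0], [0.0, 0.0, -1.0]]
wrist_force: [0.4, -0.4, -0.5]
opening: 0.339
finger_force: 30.3
```

Request:
drive_tool:
  series:
    - [[0,0,0],[0,0,0]]
    - [[0,0,0],[0,0,0]]
    - [[0,0,0],[0,0,0]]
    - [[0,0,0],[0,0,0]]
    - [[0,0,0],[0,0,0]]
  gripper: 0.35

```text
time_s: 14.08
tool_pos: [521.8, 312.8, 8.3]
tool_rot: [[0.011, 1.0, 0.0], [1.0, -0.011, 0.0], [0.0, 0.0, -1.0]]
wrist_force: [-0.1, 0.4, -0.2]
opening: 0.65
finger_force: 0.0
```

Request:
drive_tool:
  series:
    - [[0,0,-0.03],[0,0,0]]
    - [[0,0,-0.055],[0,0,0]]
    - [[0,0,-0.055],[0,0,0]]
    - [[0,0,-0.055],[0,0,0]]
    - [[0,0,0],[0,0,0]]

```text
time_s: 14.7
tool_pos: [523.1, 313.5, 208.5]
tool_rot: [[0.011, 1.0, 0.006], [1.0, -0.011, 0.004], [0.004, 0.006, -1.0]]
wrist_force: [-0.6, 0.3, -0.4]
opening: 0.652
finger_force: 0.0
```

```bash
python3 - <<'E'
from h import *
f,K,R,c=grab("wrist"); H,S,V=cv2.split(cv2.cvtColor(f,cv2.COLOR_RGB2HSV))
m=((H>45)&(H<85)&(S>90)&(V>40)).astype(np.uint8); n,l,st,ce=cv2.connectedComponentsWithStats(m)
for i in range(1,n):
    if st[i][4]>20: print(st[i],plane(K,R,c,*ce[i],25).round(1))
plan((500,-100,225,79.4),(485,-320,200,79.4))
E
```

```text
[243  94  21  27 317] [522.9 392.1  25. ]
[241 140  25  12 266] [522.3 347.3  25. ]
(500, -100, 225, 79.4)
  [[[-0.0517,-0.0023,-0.0025],[0,0,0.044]],[[-0.0517,-0.0011,-0.0025],[0,0,0.044]],[[-0.0517,0.0,-0.0024],[0,0,0.044]],[[-0.0517,0.0012,-0.0025],[0,0,0.043]],[[-0.0517,0.0023,-0.0024],[0,0,0.044]],[[-0.0516,0.0034,-0.0025],[0,0,0.043]],[[-0.0515,0.0045,-0.0024],[0,0,0.044]],[[-0.0513,0.0057,-0.0025],[0,0,0.043]]]
(485, -320, 200, 79.4)
  [[[-0.0548,0.0064,0.0063],[0,0,0.0]],[[-0.0547,0.0064,0.0062],[0,0,0.0]],[[-0.0548,0.0064,0.0063],[0,0,0.0]],[[-0.0547,0.0065,0.0062],[0,0,0.0]]]
```

Green lies straight in the tray, with band and plunger both at x≈522. Next I go to the rack.

Request:
drive_tool:
  series:
    - [[-0.052,-0.002,-0.002],[0,0,0.044]]
    - [[-0.052,-0.001,-0.002],[0,0,0.044]]
    - [[-0.052,0,-0.002],[0,0,0.044]]
    - [[-0.052,0.001,-0.003],[0,0,0.044]]
    - [[-0.052,0.002,-0.002],[0,0,0.044]]
    - [[-0.052,0.003,-0.003],[0,0,0.044]]
    - [[-0.052,0.004,-0.002],[0,0,0.044]]
    - [[-0.051,0.006,-0.003],[0,0,0.044]]

```text
time_s: 15.75
tool_pos: [497.7, -103.8, 220.8]
tool_rot: [[0.186, 0.983, -0.002], [0.983, -0.186, 0.0], [0.0, -0.002, -1.0]]
wrist_force: [0.8, -0.2, 0.0]
opening: 0.652
finger_force: 0.0
```

Request:
drive_tool:
  series:
    - [[-0.055,0.006,0.006],[0,0,0]]
    - [[-0.055,0.006,0.006],[0,0,0]]
    - [[-0.055,0.006,0.006],[0,0,0]]
    - [[-0.055,0.007,0.006],[0,0,0]]
    - [[0,0,0],[0,0,0]]
    - [[0,0,0],[0,0,0]]

```text
time_s: 16.5
tool_pos: [481.9, -322.7, 197.0]
tool_rot: [[0.186, 0.983, -0.001], [0.983, -0.186, 0.001], [0.001, -0.002, -1.0]]
wrist_force: [-0.2, 0.7, -0.3]
opening: 0.651
finger_force: 0.0
```

```bash
python3 - <<'E'
from h import *
f,K,R,c=grab("wrist"); np.savez("wx.npz",f=f,K=K,R=R,c=c); save("pics/wx.png",f); s=sense(); print(s["tool_pos"],s["tool_rot"].round(3))
E
```

```text
[ 482.21833636 -322.19696675  197.52889696] [[ 0.185  0.983 -0.001]
 [ 0.983 -0.185  0.001]
 [ 0.001 -0.001 -1.   ]]
```

View pics/wx.png

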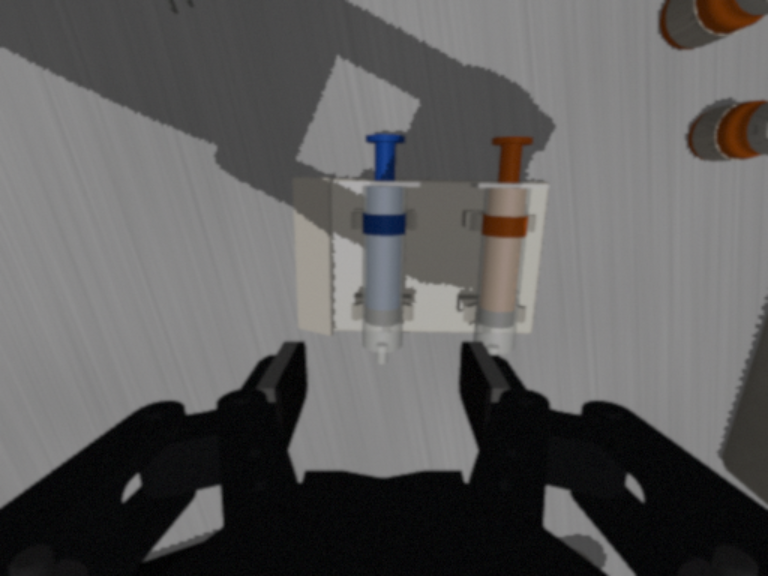

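Blue: disc (385,139), flange (385,184), band (384,224), nozzle tip (381,362). It sits almost centred under the gripper, and orange is off to the right.

```bash
python3 - <<'E'
from h import *
L=lambda n:[np.load(n)[k] for k in("f","K","R","c")]
B=L("wr.npz"); G=L("wx.npz")
P=[]
for n,a,b in(("disc",(406,208),(385,139)),("band",(404,267),(384,224)),("tip",(401,363),(381,362))):
    a=np.array(a)/1.5; b=np.array(b)/1.5
    p,e=meet(B[3],ray(B[1],B[2],*a),G[3],ray(G[1],G[2],*b)); q=plane(*G[1:],*b,48); P.append(q); print(n,p.round(1),round(e,1),q.round(1))
d=P[0]-P[2]; yaw=np.degrees(np.arctan2(d[1],d[0])); d/=np.linalg.norm(d); m=(P[0]+P[2])/2-9*d; print("yaw",yaw,"mid",m)
plan((m[0],m[1],34,yaw,6))
E
```

```text
disc [ 499.9 -235.4   51.3] 0.5 [ 500.2 -235.1   48. ]
band [ 488.9 -289.5   55.8] 1.0 [ 489.2 -290.2   48. ]
tip [ 468.5 -388.3   56.6] 1.5 [ 467.5 -393.1   48. ]
yaw 78.30357458459223 mid [ 482.03248606 -322.90358881   48.        ]
(np.float64(482.0324860636616), np.float64(-322.90358881368815), 34, np.float64(78.30357458459223), 6)
  [[[-0.0001,0.0,0.0273],[0,0,0.006]],[[-0.0001,0.0,0.0272],[0,0,0.006]],[[-0.0001,0.0,0.0273],[0,0,0.006]],[[-0.0001,0.0,0.0272],[0,0,0.006]],[[-0.0002,0.0,0.0273],[0,0,0.006]],[[-0.0001,0.0,0.0272],[0,0,0.006]]]
```

Request:
drive_tool:
  series:
    - [[0,0,0.03],[0,0,0.01]]
    - [[0,0,0.037],[0,0,0.01]]
    - [[0,0,0.035],[0,0,0.01]]
    - [[0,0,0.03],[0,0,0]]
    - [[0,0,0.018],[0,0,0]]
    - [[0,0,0.012],[0,0,0]]
    - [[0,0,0],[0,0,0]]

```text
time_s: 17.42
tool_pos: [482.3, -322.8, 36.2]
tool_rot: [[0.2, 0.98, -0.0], [0.98, -0.2, 0.0], [0.0, -0.0, -1.0]]
wrist_force: [-0.4, 1.2, 1.6]
opening: 0.648
finger_force: 0.0
```

Request:
drive_tool:
  series:
    - [[0,0,0],[0,0,0]]
    - [[0,0,0],[0,0,0]]
    - [[0,0,0],[0,0,0]]
    - [[0,0,0],[0,0,0]]
    - [[0,0,0],[0,0,0]]
  gripper: 1
  force: 30

```text
time_s: 18.05
tool_pos: [481.8, -323.2, 37.4]
tool_rot: [[0.2, 0.98, -0.001], [0.98, -0.2, -0.0], [-0.0, -0.001, -1.0]]
wrist_force: [-9.9, 3.9, 9.0]
opening: 0.338
finger_force: 29.2
```

Request:
drive_tool:
  series:
    - [[0,0,-0.02],[0,0,0]]
    - [[0,0,-0.04],[0,0,0]]
    - [[0,0,-0.055],[0,0,0]]
    - [[0,0,-0.05],[0,0,0]]
    - [[0,0,0],[0,0,0]]

```text
time_s: 18.68
tool_pos: [483.5, -324.0, 207.6]
tool_rot: [[0.2, 0.98, 0.007], [0.98, -0.2, -0.005], [-0.004, 0.008, -1.0]]
wrist_force: [-0.1, -0.9, -0.2]
opening: 0.337
finger_force: 30.1
```

```bash
python3 - <<'E'
from h import *
s=sense(); print(s["opening"],s["finger_force"],s["tool_pos"])
r=s["tool_rot"]; print(np.degrees(np.arctan2(r[1,0],r[0,0])))
plan((524.5,-16.5,195,78.9,8),(524.5,-16.5,60,78.9,4))
E
```

```text
0.3374974919546017 30.14763593673706 [ 483.51293587 -323.95779907  207.5620969 ]
78.45448813132896
(524.5, -16.5, 195, 78.9, 8)
  [[[0.0387,-0.0027,0.0016],[0,0,-0.002]],[[0.0387,-0.0026,0.0016],[0,0,-0.002]],[[0.0387,-0.0026,0.0016],[0,0,-0.002]],[[0.0387,-0.0026,0.0016],[0,0,-0.002]],[[0.0387,-0.0025,0.0015],[0,0,-0.002]],[[0.0387,-0.0025,0.0016],[0,0,-0.002]],[[0.0387,-0.0024,0.0015],[0,0,-0.002]],[[0.0386,-0.0024,0.0016],[0,0,-0.002]]]
(524.5, -16.5, 60, 78.9, 4)
  [[[0.0,0.0,0.0337],[0,0,0.0]],[[0.0,0.0,0.0338],[0,0,0.0]],[[0.0,0.0,0.0337],[0,0,0.0]],[[0.0,0.0,0.0338],[0,0,0.0]]]
```

Request:
drive_tool:
  series:
    - [[0.039,-0.003,0],[0,0,-0.004]]
    - [[0.039,-0.003,0],[0,0,-0.004]]
    - [[0.039,-0.003,0],[0,0,-0.004]]
    - [[0.039,-0.002,0],[0,0,-0.004]]
    - [[0.039,-0.002,0],[0,0,-0.004]]
    - [[0.038,-0.002,0],[0,0,-0.004]]
    - [[0.038,-0.002,0],[0,0,-0.004]]
    - [[0.038,-0.003,0],[0,0,-0.004]]

```text
time_s: 19.68
tool_pos: [522.3, -14.8, 201.4]
tool_rot: [[0.184, 0.983, 0.0], [0.983, -0.184, 0.0], [0.0, 0.0, -1.0]]
wrist_force: [0.6, -0.8, 0.1]
opening: 0.336
finger_force: 30.1
```

Request:
drive_tool:
  series:
    - [[0,0,0],[0,0,0]]
    - [[0,0,0.04],[0,0,0]]
    - [[0,0,0.04],[0,0,0]]
    - [[0,0,0.03],[0,0,0]]
    - [[0,0,0.02],[0,0,0]]
    - [[0,0,0],[0,0,0]]
    - [[0,0,0],[0,0,0]]

```text
time_s: 20.55
tool_pos: [523.0, -16.2, 72.6]
tool_rot: [[0.185, 0.983, 0.002], [0.983, -0.185, -0.0], [0.0, 0.002, -1.0]]
wrist_force: [0.1, 1.0, -1.0]
opening: 0.339
finger_force: 30.1
```

```bash
python3 - <<'E'
from h import *
plan((524.5,-16.5,38,79.4,4))
E
```

```text
(524.5, -16.5, 38, 79.4, 4)
  [[[0.0,0.0004,0.0087],[0,0,-0.0]],[[0.0,0.0004,0.0086],[0,0,-0.0]],[[0.0,0.0004,0.0087],[0,0,-0.001]],[[0.0,0.0003,0.0086],[0,0,-0.0]]]
```

Request:
drive_tool:
  series:
    - [[0,0.001,0.01],[0,0,0]]
    - [[0,0,0.01],[0,0,0]]
    - [[0,0,0.008],[0,0,0]]
    - [[0,0,0.004],[0,0,0]]
    - [[0,0,0.002],[0,0,0]]
    - [[0,0,0],[0,0,0]]
    - [[0,0,0],[0,0,0]]

```text
time_s: 21.42
tool_pos: [523.8, -16.2, 37.7]
tool_rot: [[0.184, 0.983, 0.001], [0.983, -0.184, -0.0], [0.0, 0.001, -1.0]]
wrist_force: [5.3, -1.1, 1.6]
opening: 0.334
finger_force: 30.2
```

Request:
drive_tool:
  series:
    - [[0,0,0],[0,0,0]]
    - [[0,0,0],[0,0,0]]
    - [[0,0,0],[0,0,0]]
    - [[0,0,0],[0,0,0]]
    - [[0,0,0],[0,0,0]]
  gripper: 0.35

```text
time_s: 22.05
tool_pos: [523.3, -16.2, 37.3]
tool_rot: [[0.184, 0.983, -0.0], [0.983, -0.184, -0.0], [-0.0, -0.0, -1.0]]
wrist_force: [-0.2, 0.4, -0.2]
opening: 0.646
finger_force: 0.0
```

Request:
drive_tool:
  series:
    - [[0,0,-0.03],[0,0,0]]
    - [[0,0,-0.045],[0,0,0]]
    - [[0,0,-0.045],[0,0,0]]
    - [[0,0,-0.045],[0,0,0]]
    - [[0,0,0],[0,0,0]]
    - [[0,0,0],[0,0,0]]

```text
time_s: 22.8
tool_pos: [523.2, -16.2, 201.6]
tool_rot: [[0.184, 0.983, -0.001], [0.983, -0.184, 0.0], [-0.0, -0.001, -1.0]]
wrist_force: [-0.3, 0.1, -0.0]
opening: 0.652
finger_force: 0.0
```

```bash
python3 - <<'E'
from h import *
f,K,R,c=grab("wrist"); np.savez("wy.npz",f=f,K=K,R=R,c=c); save("pics/wy.png",f); s=sense(); print(s["tool_pos"])
plan((538,97,205,169.4,10))
E
```

```text
[522.98291049 -16.18519402 201.08338412]
(538, 97, 205, 169.4, 10)
  [[[0.0114,-0.0006,-0.0004],[0,0,-0.314]],[[0.0114,0.0012,-0.0004],[0,0,-0.314]],[[0.011,0.0029,-0.0004],[0,0,-0.314]],[[0.0104,0.0046,-0.0004],[0,0,-0.314]],[[0.0096,0.0062,-0.0004],[0,0,-0.314]],[[0.0085,0.0076,-0.0004],[0,0,-0.315]],[[0.0072,0.0089,-0.0004],[0,0,-0.314]],[[0.0057,0.0099,-0.0004],[0,0,-0.315]]]
  [[[0.0041,0.0107,-0.0004],[0,0,-0.314]],[[0.0024,0.0111,-0.0003],[0,0,-0.315]]]
```

View pics/wy.png

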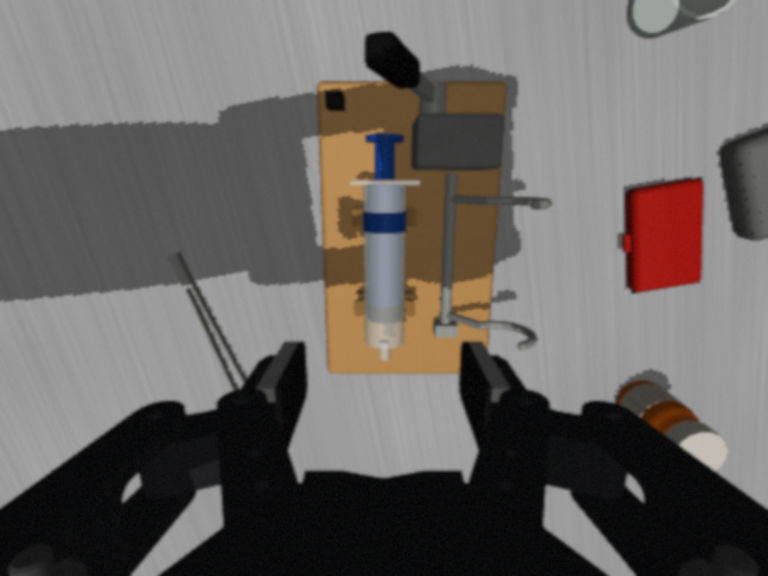

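Blue sits in the saddles like green did: disc (385,139), flange (385,183), band (385,222), nozzle tip (384,356). Next is the lever: grip it at its upright position.

```bash
python3 - <<'E'
from h import *
plan((551.8,98.3,205,169.4,10))
E
```

```text
(551.8, 98.3, 205, 169.4, 10)
  [[[0.0118,0.0007,-0.0004],[0,0,-0.314]],[[0.0115,0.0026,-0.0004],[0,0,-0.314]],[[0.011,0.0043,-0.0004],[0,0,-0.314]],[[0.0102,0.006,-0.0004],[0,0,-0.314]],[[0.0091,0.0075,-0.0004],[0,0,-0.314]],[[0.0078,0.0088,-0.0004],[0,0,-0.315]],[[0.0063,0.01,-0.0004],[0,0,-0.314]],[[0.0047,0.0108,-0.0004],[0,0,-0.315]]]
  [[[0.003,0.0114,-0.0004],[0,0,-0.314]],[[0.0011,0.0118,-0.0003],[0,0,-0.315]]]
```

Request:
drive_tool:
  series:
    - [[0.012,0.001,-0.001],[0,0,-0.314]]
    - [[0.012,0.003,0],[0,0,-0.314]]
    - [[0.011,0.004,-0.001],[0,0,-0.314]]
    - [[0.01,0.006,0],[0,0,-0.314]]
    - [[0.009,0.007,-0.001],[0,0,-0.314]]
    - [[0.008,0.009,0],[0,0,-0.314]]
    - [[0.006,0.01,-0.001],[0,0,-0.314]]
    - [[0.005,0.011,0],[0,0,-0.314]]

```text
time_s: 23.85
tool_pos: [546.4, 76.2, 204.8]
tool_rot: [[-0.88, 0.475, -0.002], [0.475, 0.88, -0.0], [0.002, -0.001, -1.0]]
wrist_force: [-0.4, 0.1, 0.2]
opening: 0.652
finger_force: 0.0
```

Request:
drive_tool:
  series:
    - [[0.003,0.011,0],[0,0,-0.314]]
    - [[0.001,0.012,0],[0,0,-0.314]]
    - [[0,0,0],[0,0,0]]
    - [[0,0,0],[0,0,0]]

```text
time_s: 24.35
tool_pos: [552.2, 98.3, 205.6]
tool_rot: [[-0.982, 0.189, -0.001], [0.189, 0.982, -0.0], [0.001, -0.0, -1.0]]
wrist_force: [0.2, -0.2, 0.9]
opening: 0.649
finger_force: 0.0
```

```bash
python3 - <<'E'
from h import *
plan((551.8,98.3,109,169.4,4))
E
```

```text
(551.8, 98.3, 109, 169.4, 4)
  [[[0.0001,0.0,0.0241],[0,0,-0.002]],[[0.0001,0.0,0.0242],[0,0,-0.003]],[[0.0001,0.0,0.0241],[0,0,-0.002]],[[0.0001,0.0,0.0242],[0,0,-0.003]]]
```

Request:
drive_tool:
  series:
    - [[0,0,0.025],[0,0,-0.005]]
    - [[0,0,0.028],[0,0,-0.005]]
    - [[0,0,0.025],[0,0,0]]
    - [[0,0,0.019],[0,0,0]]
    - [[0,0,0],[0,0,0]]

```text
time_s: 24.98
tool_pos: [551.8, 98.2, 108.0]
tool_rot: [[-0.983, 0.182, -0.002], [0.182, 0.983, -0.0], [0.002, -0.001, -1.0]]
wrist_force: [-0.2, -0.0, 0.8]
opening: 0.646
finger_force: 0.0
```

Request:
drive_tool:
  series:
    - [[0,0,0],[0,0,0]]
    - [[0,0,0],[0,0,0]]
    - [[0,0,0],[0,0,0]]
    - [[0,0,0],[0,0,0]]
    - [[0,0,0],[0,0,0]]
    - [[0,0,0],[0,0,0]]
  gripper: 1
  force: 25

```text
time_s: 25.72
tool_pos: [552.8, 98.2, 110.3]
tool_rot: [[-0.984, 0.181, 0.001], [0.181, 0.984, -0.001], [-0.001, -0.0, -1.0]]
wrist_force: [-2.6, -4.7, 5.5]
opening: 0.162
finger_force: 26.9
```

Gripped at the handle's width (0.162). Now I follow the arc down.

Request:
drive_tool:
  series:
    - [[0.016,0,0.007],[0,0,0]]
    - [[0.014,0,0.01],[0,0,0]]
    - [[0.012,0,0.013],[0,0,0]]
    - [[0.009,0,0.015],[0,0,0]]
    - [[0.006,0,0.016],[0,0,0]]
    - [[0.002,0,0.013],[0,0,0]]
    - [[0.001,0,0.01],[0,0,0]]
    - [[0,0,0],[0,0,0]]

```text
time_s: 26.72
tool_pos: [493.3, 109.3, 24.6]
tool_rot: [[-0.984, 0.18, -0.001], [0.18, 0.984, -0.0], [0.001, -0.0, -1.0]]
wrist_force: [-2.0, -2.6, -2.0]
opening: 0.156
finger_force: 24.3
```

Request:
drive_tool:
  series:
    - [[0,0,0.002],[0,0,0]]
    - [[0,0,0],[0,0,0]]
    - [[0,0,0],[0,0,0]]

```text
time_s: 27.1
tool_pos: [493.3, 109.3, 23.5]
tool_rot: [[-0.984, 0.18, -0.0], [0.18, 0.984, -0.0], [0.0, -0.0, -1.0]]
wrist_force: [-4.2, -2.4, -1.2]
opening: 0.158
finger_force: 24.7
```

Request:
drive_tool:
  series:
    - [[0,0,0],[0,0,0]]
    - [[0,0,0],[0,0,0]]
    - [[0,0,0],[0,0,0]]
    - [[0,0,0],[0,0,0]]
  gripper: 0.35

```text
time_s: 27.6
tool_pos: [493.5, 109.4, 23.4]
tool_rot: [[-0.984, 0.18, 0.0], [0.18, 0.984, 0.0], [-0.0, 0.0, -1.0]]
wrist_force: [0.5, -0.6, 0.3]
opening: 0.653
finger_force: 0.0
```

Request:
drive_tool:
  series:
    - [[0,0,-0.03],[0,0,0]]
    - [[0,0,-0.045],[0,0,0]]
    - [[0,0,-0.045],[0,0,0]]
    - [[0,0,-0.045],[0,0,0]]
    - [[0,0,-0.03],[0,0,0]]
    - [[0,0,0],[0,0,0]]
    - [[0,0,0],[0,0,0]]

```text
time_s: 28.48
tool_pos: [493.2, 109.3, 217.5]
tool_rot: [[-0.984, 0.18, -0.001], [0.18, 0.984, -0.0], [0.001, -0.0, -1.0]]
wrist_force: [-0.2, 0.2, -0.0]
opening: 0.644
finger_force: 0.0
```

```bash
python3 - <<'E'
from h import *
w=grab("wrist")[0]; s=grab("scene")[0]
save("pics/end.png",np.hstack([w[:, 0:400],s[90:330,60:460].repeat(1,0) if 0 else cv2.copyMakeBorder(s[90:330,80:470],0,144,0,0,cv2.BORDER_CONSTANT)]),1.0)
E
```

```text
(no output)
```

View pics/end.png

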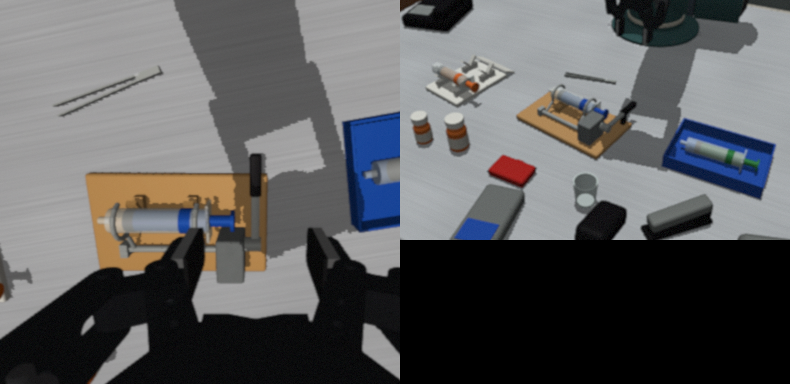

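Lever is down (handle at (256,175)) and both rings are closed over the blue barrel at (115,220) and (203,222). Green lies in the tray, orange is still in the rack, and the other things look undisturbed.

```bash
python3 -c "
from bench import finish_job; print(finish_job())"
```

```text
the job is handed in; nothing more can be done
None
```

I handed the job in at about 28.5 s: the green syringe lies flat in the blue tray, and the blue syringe sits in the board's saddles with the lever down and both rings closed over it. The orange syringe stayed in the rack, and the last pictures show nothing else disturbed.

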